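# Set up the tapering sled

## Task

Set up the tapering sled for the leg blank: lay the four packers flat across the sled, one centred on each pencilled station, in order of thickness, the thinnest next to the stop block and the thickest next to the push knob. Then lay the leg blank lengthwise along the sled's centre line on top of the packers, so that it slopes down to the stop block, its low end close up to the block (at most about 2 cm away), and let go. Leave the block plane and the chisel where they lie.

Things in the scene. Friction and masses are not known exactly. Their poses are not given: they have to be found in the camera images.
- sled: fixed brown wooden sled board on the right-hand table, 140 x 450 mm, 12 mm thick; origin: centre of its underside, y lengthwise, z up. Dark pencil lines across it mark four stations, at y = -120, -40, 40 and 120 mm, crossed by a centre line at x = 0. On it, at y = -195 and 195 mm, are the stop block and a round wooden push knob (34 mm wide, 38 mm high); which end has which varies
- stop_block: fixed dark hardwood stop block with two screws in its top, 80 mm across the sled, 20 mm thick along it, 40 mm high, standing on the sled at one end; origin at the centre of its underside (on the sled's centre line, 195 mm from its middle)
- piece_e: loose packer, thin yellowish wooden slip, 30 x 130 mm and 9 mm thick (x, y, z); origin at the centre of its underside, y along its length. It starts lying flat on the left-hand planer table; take it across its narrow sides (along its x)
- piece_b: loose packer, small pale brown wooden off-cut, 30 x 70 mm and 18 mm thick (x, y, z); origin at the centre of its underside, y along its length. It starts lying flat on the left-hand planer table; take it across its narrow sides (along its x)
- piece_f: loose packer, short red-brown wooden block, 34 x 62 mm and 30 mm thick (x, y, z); origin at the centre of its underside, y along its length. It starts lying flat on the left-hand planer table; take it across its narrow sides (along its x)
- piece_d: loose packer, big light wooden block with clear grain, 60 x 90 mm and 40 mm thick (x, y, z); origin at the centre of its underside, y along its length. It starts lying flat on the left-hand planer table; take it across its narrow sides (along its x)
- leg_blank: loose square leg blank of orange-brown wood, 36 x 36 x 300 mm, 0.14 to 0.28 kg, on the left-hand table behind the packers; origin: centre of its underside, y lengthwise, both ends alike. On the packers it lies about 0.137 rad off level; with its middle 172 mm from the stop block's centre, its underside is there 24 mm above the sled's top
- block_plane: block plane lying left of the packers, 52 x 165 mm, 56 mm high; bystander, leave it alone
- chisel_wide: wide chisel with a wooden handle lying left of the packers, 239 mm long, 26 mm high; bystander, leave it alone
There are look-alikes about, which are no part of the job. Leave any purple, red or turquoise look-alike of the piece_b alone.

How it is judged:
By the outcome, as a careful person would: the job done as asked, in the order asked, and still so for the second after the job is handed in, with the robot touching nothing.
It also fails if it takes over 133 s, if anything falls off the work surface, if the arm or the gripper's body presses on something with over 40 N, if the wrist force passes 120 N, or if a joint passes its speed limit or range.

## Robot

A 7-joint arm with a two-finger parallel gripper is mounted at the origin on a cart in front of the work surface, level with it; the furniture and walls round the work are solid. World frame = base frame: x ahead of the robot, y to its left, z up, the work surface at z = 0. Lengths are in m, angles in rad, forces in N, time in s.
With the tool pointing down it reaches from about 0.4 to 0.9 m from the base axis. Payload 5.5 kg.
Tool frame: the origin (TCP) lies on the centre line of the jaws, within the pads' length; the fingertips stand 22 mm ahead of it and the grasp point (between the pads) lies 3 mm ahead of it; z points along the fingers, y is the line along which they close (so a half turn about z gives the same grasp; the last joint's range is limited). The gripper opens to 92 mm and grips with 3 to 60 N. Pads are 19 mm wide; open, the fingers measure 130 mm over their backs; the gripper's body (75 mm by 190 mm) begins 47 mm behind the grasp point.
Start: joints at [0.263, 0.501, -0.427, 1.55, 0.221, 1.138, -0.21], TCP at [0.65, 0, 0.249] pointing down, gripper open.
Joint ranges: [-2.88, 2.88], [-0.31, 2.03], [-1.54, 1.56], [0.2, 2.42], [-1.41, 4.55], [0.19, 2.02], [-2.57, 2.57]. Speed limits (rad/s): [2.57, 2.57, 3.14, 3.14, 3.14, 3.14, 3.14].

## Interface

Orientations are given as a unit quaternion [x, y, z, w].
In Python, from rig import arm gives the robot as it stands. The module is installed in compiled form; this text tells all that it offers.
- The arm moves only by the shell command python3 -m creep 'ROWS' [FORCE]. ROWS is JSON, a list that holds one entry, the list of rows, each a list of 7 numbers: the shift along the tool's x, y, z in m, then the turn, a rotation vector about the tool's x, y, z in rad, then the opening, from -1 (shut) to 1 (fully open). In form: [[[dx, dy, dz, wx, wy, wz, grip], ...]]. A call has 1 to 20 rows; each row shifts and turns the commanded pose from where the row before left it, along the tool's axes as they then stand; what a row does not reach is not made up. A row lasts 1/12 s, in which the tool goes at most 41.7 mm and 7.16 degrees, less where a joint would pass 70% of its speed; a pose out of reach is approached as far as the arm can. A call with a gripper value outside its range is refused whole. The fingers move at their own pace and stop on an object; FORCE is the grip in N (left out, the last holds). Time passes only in rows, so rows that do not move let the fingers close. It gives the time, the measured TCP pose, the force, the opening and the grip force at its end, in the units of the state.
- arm.get_state(): the state, without advancing time (a new reading comes with each control period).
- arm.capture(name): name is "scene" or "side" or "wrist"; returns the picture (480x640x3 uint8, red, green, blue); there is no depth.
- arm.get_calibration(name): a dict with "mtx" (3x3 intrinsics, pixels), "world_to_cam" (4x4, takes a point from world to camera coordinates). Camera axes: x right, y up, looking along -z (the intrinsics and any distortion apply to the point x, -y, -z); pixel columns grow to the right and rows downward; lengths in m; the calibration is good to about 2 mm. A picture is of the moment at which its call begins: read the wrist's pose just before it. get_calibration takes no time and is no camera call; for the wrist camera it gives the pose at the moment of the call.
- arm.hand_in(): hands the job in; it is judged then, once.
The state is a dict: "time_s": time; "joint_pos": joint angles; "dq": joint speeds; "effort": joint torques, N m; "tcp_pos": TCP position; "ee_rot": TCP orientation; "wrist_force": force on the tool from outside, world axes, zero at the start; "moment": the same for the moment, N m; "opening": opening from 0.0 (shut) to 1.0 (fully open); "gripper_force": force on a finger pad.
Only numpy, scipy, OpenCV 4.12 (cv2) and the standard library are available. Lean on these libraries where they do the work, as an engineer would, in place of code of your own. Each camera call takes 0.05 s, during which the arm holds its last target. There are 200 camera calls.

## Working session

There is one attempt and no reset: what is moved stays moved. The work goes in short steps, Python scripts to look and compute and a shell command to move; the robot and the scene stay as the last step left them, time stands still between calls to the robot, and variables do not carry over. Pictures are saved under pics/ and viewed, at most 14 in all, crops included, and the job is handed in when it is done.

```bash
mkdir -p pics; python3 - <<'E'
from rig import arm
import cv2,numpy as np
for n in ["scene","side","wrist"]:
    c=arm.get_calibration(n)
    im=arm.capture(n); cv2.imwrite(f"pics/{n}0.png",im[:,:,::-1])
    print(n,c.keys(),np.round(c['mtx'],1).tolist(),np.round(c['world_to_cam'],3).tolist(), [c[k] for k in c if k not in('mtx','world_to_cam')])
print(arm.get_state())
E
```

```text
scene dict_keys(['mtx', 'world_to_cam']) [[492.4, 0.0, 313.0], [0.0, 492.4, 234.5], [0.0, 0.0, 1.0]] [[-0.795, -0.607, 0.003, 0.418], [0.29, -0.376, 0.88, -0.128], [-0.533, 0.7, 0.475, -1.432], [0.0, 0.0, 0.0, 1.0]] []
side dict_keys(['mtx', 'world_to_cam']) [[465.1, 0.0, 323.6], [0.0, 465.1, 247.5], [0.0, 0.0, 1.0]] [[-0.994, -0.113, -0.011, 0.474], [0.045, -0.486, 0.873, 0.011], [-0.104, 0.867, 0.488, -1.599], [0.0, 0.0, 0.0, 1.0]] []
wrist dict_keys(['mtx', 'world_to_cam']) [[350.4, 0.0, 321.6], [0.0, 350.4, 239.5], [0.0, 0.0, 1.0]] [[1.0, 0.001, -0.001, -0.648], [-0.001, 0.952, -0.305, 0.038], [0.001, 0.305, 0.952, -0.393], [0.0, 0.0, 0.0, 1.0]] []
{'time_s': 0.15, 'joint_pos': array([ 0.26321502,  0.50168172, -0.42681163,  1.55116552,  0.22081419,
        1.13828605, -0.21030123]), 'dq': array([-4.74981596e-04, -1.70206405e-03, -8.79684144e-05, -1.76979225e-03,
       -3.79696713e-04,  6.95985513e-04, -4.03707105e-05]), 'effort': array([-7.47210433e-03, -5.67105460e+01, -5.82536548e+00, -2.79454994e+01,
       -6.86119194e-02,  2.65310478e-02,  1.03786256e-04]), 'tcp_pos': array([ 6.49515728e-01, -5.63382465e-05,  2.47902655e-01]), 'ee_rot': array([ 7.07104520e-01,  7.07108649e-01, -5.07688915e-04, -5.46580656e-04]), 'wrist_force': array([ 0.3414328 , -0.26253566, -0.88154729]), 'moment': array([-0.07789824, -0.04541107, -0.00633206]), 'gripper_force': 0.0, 'opening': 0.9952189972510935}
```

View pics/scene0.png

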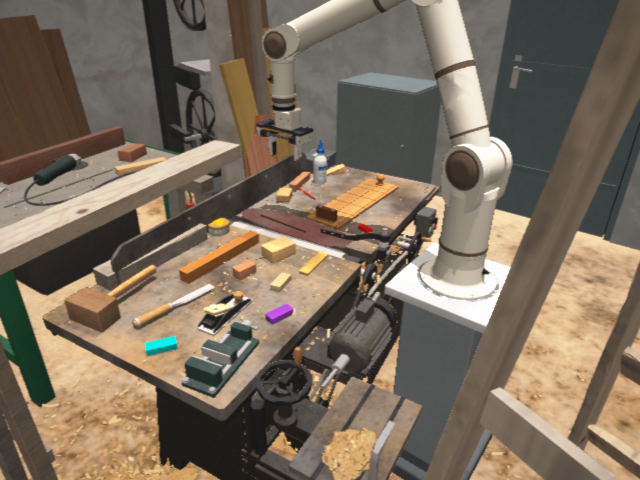

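View pics/side0.png

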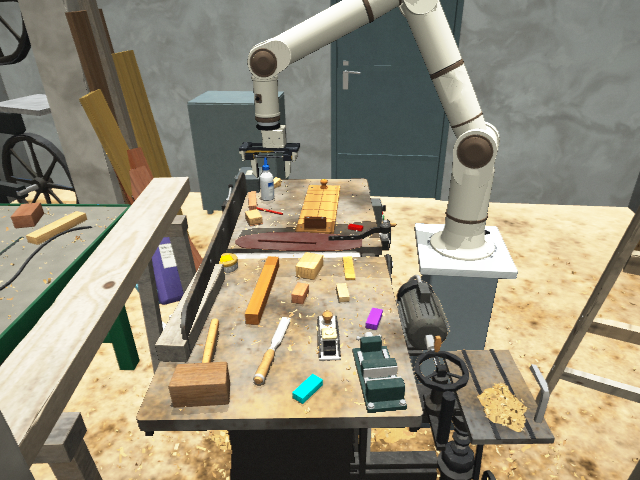

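The scene picture shows the yellow slip at (313,263), pale brown off-cut (281,282), red-brown block (245,269), big light block (278,250) and leg (220,255). The sled has its stop block at (327,213) and its knob at (380,180). The look-alikes are purple (279,313), turquoise (161,345) and red (365,228). The side picture agrees with all of this.

```bash
cat > h.py <<'E'
from rig import arm
import cv2,numpy as np
def cast(c,uv,z):
    K=np.array(c['mtx']);T=np.array(c['world_to_cam']);R=T[:3,:3];o=-R.T@T[:3,3]
    uv=np.atleast_2d(np.array(uv,float))
    d=np.c_[(uv[:,0]-K[0,2])/K[0,0],-(uv[:,1]-K[1,2])/K[1,1],-np.ones(len(uv))]@R
    return o+d*((z-o[2])/d[:,2])[:,None]
def snap(n,f):
    c=arm.get_calibration(n);im=np.ascontiguousarray(arm.capture(n)[:,:,::-1])
    cv2.imwrite(f"pics/{f}.png",im);np.savez(f"pics/{f}.npz",**c);return c,im
E
python3 - <<'E'
from h import *
for n,pts in {"scene":dict(e=((313,261),.009),b=((281,281),.018),f=((245,267),.03),d=((278,246),.04),leg=((220,253),.036),stop=((327,211),.052),knob=((380,178),.05)),
 "side":dict(e=((349,268),.009),b=((343,292),.018),f=((300,291),.03),d=((310,263),.04),leg=((262,285),.036),stop=((316,222),.052),knob=((323,182),.05),plane=((328,335),.03),pur=((374,318),.018),red=((355,227),.018))}.items():
    c=arm.get_calibration(n)
    for k,(p,z) in pts.items(): print(n,k,cast(c,p,z).round(3)[0])
E
```

```text
scene e [0.381 0.189 0.009]
scene b [0.378 0.341 0.018]
scene f [0.497 0.363 0.03 ]
scene d [0.49  0.225 0.04 ]
scene leg [0.605 0.359 0.036]
scene stop [ 0.502 -0.048  0.052]
scene knob [ 0.515 -0.431  0.05 ]
side e [0.374 0.206 0.009]
side b [0.381 0.352 0.018]
side f [0.501 0.376 0.03 ]
side d [0.492 0.239 0.04 ]
side leg [0.612 0.365 0.036]
side stop [ 0.506 -0.022  0.052]
side knob [ 0.526 -0.414  0.05 ]
side plane [0.403 0.557 0.03 ]
side pur [0.292 0.463 0.018]
side red [ 0.37  -0.063  0.018]
```

View pics/wrist0.png

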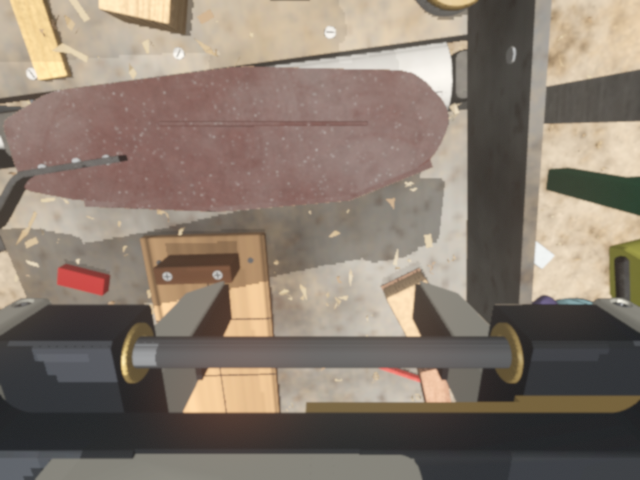

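The wrist picture shows the sled with the stop block, two screws in its top, at (197,268). The red look-alike is at (83,279).

```bash
python3 -m creep '[[[-0.025,-0.012,-0.01,0,0,0,1],[-0.025,-0.012,-0.01,0,0,0,1],[-0.025,-0.012,-0.01,0,0,0,1],[-0.025,-0.012,-0.01,0,0,0,1],[-0.025,-0.012,-0.01,0,0,0,1],[-0.025,-0.012,-0.01,0,0,0,1],[-0.025,-0.012,-0.01,0,0,0,1],[-0.025,-0.012,-0.01,0,0,0,1],[-0.025,-0.012,-0.01,0,0,0,1],[-0.025,-0.012,-0.01,0,0,0,1],[-0.025,-0.012,-0.01,0,0,0,1],[0,0,0,0,0,0,1],[0,0,0,0,0,0,1]]]'
python3 -c "
from h import *
snap('wrist','sled')"
python3 -m creep '[[[0.03,0,0,0,0,0,1],[0.03,0,0,0,0,0,1],[0.03,0,0,0,0,0,1],[0.03,0,0,0,0,0,1],[0.03,0,0,0,0,0,1],[0.03,0,0,0,0,0,1],[0.03,0,0,0,0,0,1],[0.03,0,0,0,0,0,1],[0.03,0,0,0,0,0,1],[0.03,0,0,0,0,0,1],[0.03,0,0,0,0,0,1],[0.03,0,0,0,0,0,1],[0.03,0,0,0,0,0,1],[0.03,0,0,0,0,0,1],[0.03,0,0,0,0,0,1],[0.03,0,0,0,0,0,1],[0.03,0,0,0,0,0,1],[0.03,0,0,0,0,0,1],[0,0,0,0,0,0,1],[0,0,0,0,0,0,1]]]'
python3 -c "
from h import *
snap('wrist','left')
a=cv2.imread('pics/sled.png');b=cv2.imread('pics/left.png')
cv2.imwrite('pics/both.png',np.hstack([a,b])[:, :])
cv2.imwrite('pics/v1.png',np.vstack([a[:300],b[:300]]))"
```

```text
time_s: 1.23
tcp_pos: [0.517, -0.2774, 0.359]
ee_rot: [0.709, 0.705, -0.0, 0.0]
wrist_force: [-0.7, 0.3, -0.6]
opening: 0.999
gripper_force: 0.0
time_s: 2.95
tcp_pos: [0.5157, 0.2691, 0.358]
ee_rot: [0.704, 0.71, -0.0, -0.001]
wrist_force: [-0.6, -0.2, 0.4]
opening: 1.0
gripper_force: 0.0
```

View pics/v1.png

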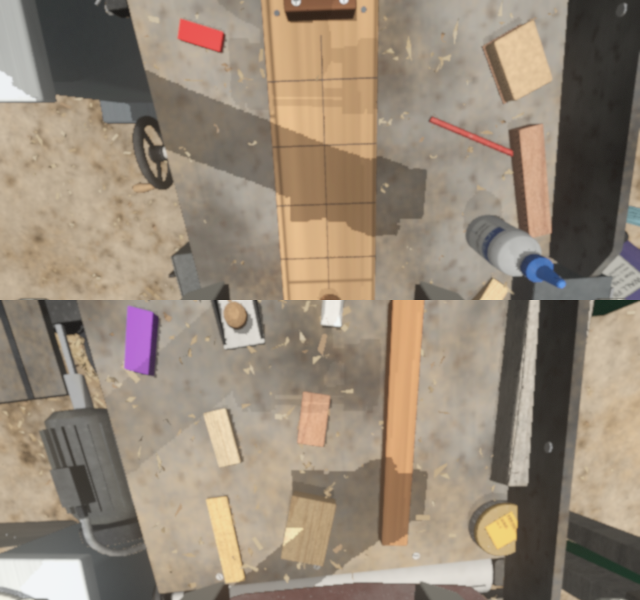

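The upper half (sled) shows station lines at about rows 79, 146, 205 and 258, with the centre line near column 325 and the stop block at the top. In the lower half (left table, subtract 300 from the row) the slip e is at (225,239), b at (222,137), f at (314,119), d at (309,227) and the leg at (402,120).

The candidates for piece_b are pale brown (222,137), purple (141,42) and red (201,36 in the upper half). Only the pale brown one fits. I'll confirm it in an enlarged crop.

```bash
python3 - <<'E'
from h import *
a=cv2.imread('pics/sled.png');b=cv2.imread('pics/left.png')
A=cv2.resize(a[0:300,255:390],None,fx=2,fy=2,interpolation=3)
B=cv2.resize(b[85:285,195:345],None,fx=3,fy=3,interpolation=3)
cv2.imwrite('pics/v2.png',np.hstack([B,A]))
cs=np.load('pics/sled.npz');cl=np.load('pics/left.npz')
hsv=cv2.cvtColor(b,cv2.COLOR_BGR2HSV)
for k,p in dict(e=(225,239),b=(222,137),f=(314,119),d=(318,227),leg=(402,150)).items():
    print(k,hsv[p[1]-2:p[1]+3,p[0]-2:p[0]+3].mean((0,1)).round())
print(hsv[180,270],hsv[240,270],hsv[130,350])
E
```

```text
e [ 19.  91. 236.]
b [ 19.  57. 233.]
f [ 13.  88. 223.]
d [ 17.  86. 180.]
leg [ 15. 114. 214.]
[ 17  56 195] [ 17  46 184] [ 16  53 169]
```

View pics/v2.png

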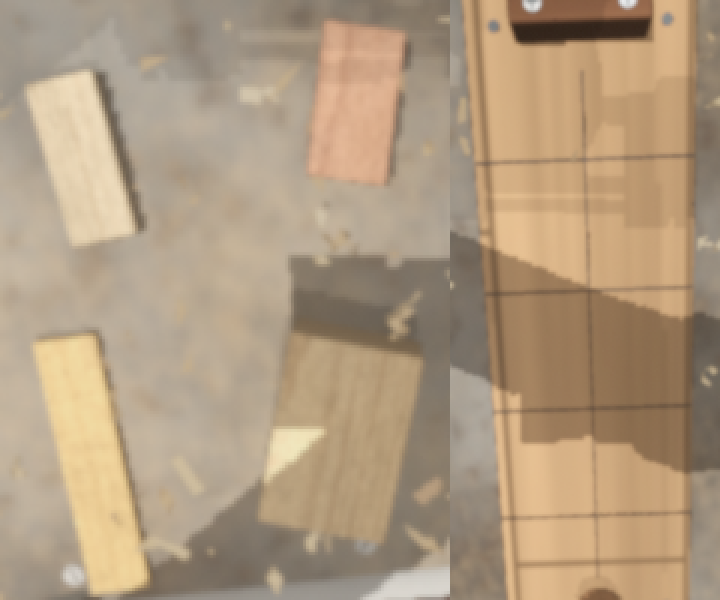

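The crop confirms pale brown b with top corners (26,88)-(137,232). It also gives e (34,343)-(150,583), f (324,22)-(388,184) and d (290,333)-(385,543). The station crossings are at crop points (585,159), (588,292), (592,409) and (596,517).

```bash
python3 - <<'E'
from h import *
cs=np.load('pics/sled.npz');cl=np.load('pics/left.npz')
P=dict(e=([(34,343),(97,333),(150,583),(88,595)],.009),b=([(26,88),(93,70),(137,232),(72,246)],.018),f=([(324,22),(406,32),(388,184),(309,173)],.03),d=([(290,333),(422,356),(385,543),(260,520)],.04))
for k,(c,z) in P.items():
    w=cast(cl,np.array(c)/3+[195,85],z)[:,:2]
    d=(w[0]+w[1]-w[2]-w[3])/2; s=(w[1]+w[2]-w[0]-w[3])/2
    print(k,w.mean(0).round(4),'len',np.linalg.norm(d).round(4),'wid',np.linalg.norm(s).round(4),'long dir from +y (ccw deg)',np.degrees(np.arctan2(-d[0],d[1])).round(1))
w=cast(cs,[((x-450)/2+255,y/2) for x,y in [(585,159),(588,292),(592,409),(596,517)]],.012);print(w.round(4))
for y,l,r in [(159,480,694),(409,497,691)]: print(cast(cs,[((l-450)/2+255,y/2),((r-450)/2+255,y/2)],.012).round(4))
print('leg',cast(cl,[(390,0),(422,0),(382,244),(409,244)],.036).round(4))
E
```

```text
e [0.3757 0.1944] len 0.1292 wid 0.0314 long dir from +y (ccw deg) 7.3
b [0.3841 0.3386] len 0.0686 wid 0.0302 long dir from +y (ccw deg) 12.2
f [0.5042 0.3627] len 0.0605 wid 0.034 long dir from +y (ccw deg) -6.5
d [0.4966 0.2186] len 0.0895 wid 0.0589 long dir from +y (ccw deg) -9.9
[[ 0.5184 -0.1358  0.012 ]
 [ 0.5202 -0.2173  0.012 ]
 [ 0.5228 -0.2969  0.012 ]
 [ 0.5258 -0.3782  0.012 ]]
[[ 0.4519 -0.1355  0.012 ]
 [ 0.5874 -0.1361  0.012 ]]
[[ 0.456  -0.2967  0.012 ]
 [ 0.5925 -0.2972  0.012 ]]
leg [[0.5901 0.4914 0.036 ]
 [0.6263 0.4917 0.036 ]
 [0.5987 0.2008 0.036 ]
 [0.636  0.2011 0.036 ]]
```

```bash
cat >> h.py <<'E'
from scipy.spatial.transform import Rotation as Ro
def leg(pos,R,pos2,R2,N):
    rel=R.inv()*R2; rv=rel.as_rotvec()/N; r=Ro.from_rotvec(rv).as_matrix()
    S=sum(np.linalg.matrix_power(r,k) for k in range(N))
    d=np.linalg.solve(S,R.inv().apply(np.array(pos2)-pos))
    print(N,'x',d.round(4).tolist(),rv.round(4).tolist(),'step',np.linalg.norm(d).round(4),'deg',np.degrees(np.linalg.norm(rv)).round(1))
def plan(*wps):
    """wps: (x,y,z,yaw_deg ccw of tool x from +y,N[,pitch rad about tool y])"""
    s=arm.get_state();p=s['tcp_pos'];R=Ro.from_quat(s['ee_rot'])
    print('at',p.round(4),'q7',s['joint_pos'][6].round(2))
    for w in wps:
        a=np.radians(w[3]);R2=Ro.from_matrix(np.array([[-np.sin(a),np.cos(a),0],[np.cos(a),np.sin(a),0],[0,0,-1]]).T)
        if len(w)>5:R2=R2*Ro.from_rotvec([0,w[5],0])
        leg(p,R,w[:3],R2,w[4]);p,R=np.array(w[:3]),R2
E
python3 -c "
from h import *
plan((.3757,.1944,.09,7.3,9),(.3757,.1944,.024,7.3,4))"
```

```text
at [0.5166 0.2669 0.358 ] q7 -0.69
9 x [-0.0071, -0.0161, 0.0298] [-0.0002, -0.0, -0.0137] step 0.0346 deg 0.8
4 x [0.0, 0.0, 0.0165] [0.0, 0.0, 0.0] step 0.0165 deg 0.0
```

```bash
python3 -m creep '[[[-0.0071,-0.0161,0.0298,0,0,-0.0137,1],[-0.0071,-0.0161,0.0298,0,0,-0.0137,1],[-0.0071,-0.0161,0.0298,0,0,-0.0137,1],[-0.0071,-0.0161,0.0298,0,0,-0.0137,1],[-0.0071,-0.0161,0.0298,0,0,-0.0137,1],[-0.0071,-0.0161,0.0298,0,0,-0.0137,1],[-0.0071,-0.0161,0.0298,0,0,-0.0137,1],[-0.0071,-0.0161,0.0298,0,0,-0.0137,1],[-0.0071,-0.0161,0.0298,0,0,-0.0137,0.2],[0,0,0,0,0,0,0.2],[0,0,0,0,0,0,0.2],[0,0,0,0,0,0,0.2]]]'
python3 -c "
from h import *
plan((.3757,.1944,.024,7.3,4))"
```

```text
time_s: 4.0
tcp_pos: [0.3782, 0.1936, 0.0914]
ee_rot: [0.663, 0.749, 0.001, 0.0]
wrist_force: [0.6, 0.2, -0.1]
opening: 0.759
gripper_force: 0.0
at [0.3782 0.1936 0.0914] q7 -0.76
4 x [0.0003, -0.0006, 0.0168] [0.0004, -0.0002, -0.0013] step 0.0169 deg 0.1
```

```bash
python3 -m creep '[[[0.0003,-0.0006,0.0168,0,0,0,0.2],[0.0003,-0.0006,0.0168,0,0,0,0.2],[0.0003,-0.0006,0.0168,0,0,0,0.2],[0.0003,-0.0006,0.0168,0,0,0,0.2],[0,0,0,0,0,0,0.2],[0,0,0,0,0,0,-1],[0,0,0,0,0,0,-1],[0,0,0,0,0,0,-1],[0,0,0,0,0,0,-1],[0,0,0,0,0,0,-1],[0,0,0,0,0,0,-1]]]' 20
python3 -c "
from h import *
plan((.3782,.1936,.15,7.3,5),(.5182,-.1372,.12,-88.3,16),(.5182,-.1372,.037,-88.3,4))"
```

```text
time_s: 4.92
tcp_pos: [0.3751, 0.1944, 0.0241]
ee_rot: [0.662, 0.749, 0.001, 0.0]
wrist_force: [-1.2, -0.7, 6.4]
opening: 0.321
gripper_force: 20.0
at [0.3751 0.1944 0.0241] q7 -0.9
5 x [-0.0002, 0.0006, -0.0252] [0.0003, -0.0, -0.0009] step 0.0252 deg 0.1
16 x [-0.0125, 0.022, 0.0019] [0.0, 0.0, 0.1043] step 0.0253 deg 6.0
4 x [0.0, 0.0, 0.0207] [0.0, 0.0, 0.0] step 0.0207 deg 0.0
```

```bash
python3 -m creep '[[[0,0,-0.0252,0,0,0,-1],[0,0,-0.0252,0,0,0,-1],[0,0,-0.0252,0,0,0,-1],[0,0,-0.0252,0,0,0,-1],[0,0,-0.0252,0,0,0,-1]]]'
python3 -m creep '[[[-0.0125,0.022,0.0019,0,0,0.1043,-1],[-0.0125,0.022,0.0019,0,0,0.1043,-1],[-0.0125,0.022,0.0019,0,0,0.1043,-1],[-0.0125,0.022,0.0019,0,0,0.1043,-1],[-0.0125,0.022,0.0019,0,0,0.1043,-1],[-0.0125,0.022,0.0019,0,0,0.1043,-1],[-0.0125,0.022,0.0019,0,0,0.1043,-1],[-0.0125,0.022,0.0019,0,0,0.1043,-1],[-0.0125,0.022,0.0019,0,0,0.1043,-1],[-0.0125,0.022,0.0019,0,0,0.1043,-1],[-0.0125,0.022,0.0019,0,0,0.1043,-1],[-0.0125,0.022,0.0019,0,0,0.1043,-1],[-0.0125,0.022,0.0019,0,0,0.1043,-1],[-0.0125,0.022,0.0019,0,0,0.1043,-1],[-0.0125,0.022,0.0019,0,0,0.1043,-1],[-0.0125,0.022,0.0019,0,0,0.1043,-1],[0,0,0,0,0,0,-1],[0,0,0,0,0,0,-1],[0,0,0,0,0,0,-1]]]'
python3 -c "
from h import *
plan((.5182,-.1372,.06,-88.3,4),(.5182,-.1372,.037,-88.3,4))
snap('wrist','carry_e')"
```

```text
time_s: 5.33
tcp_pos: [0.3739, 0.1941, 0.1505]
ee_rot: [0.662, 0.749, -0.0, -0.0]
wrist_force: [0.8, 0.4, -0.4]
opening: 0.322
gripper_force: 20.0
time_s: 6.92
tcp_pos: [0.513, -0.137, 0.1191]
ee_rot: [1.0, 0.013, 0.0, -0.0]
wrist_force: [0.4, 0.3, -0.0]
opening: 0.326
gripper_force: 20.0
at [ 0.513  -0.137   0.1191] q7 -1.42
4 x [0.0013, 0.0001, 0.0148] [-0.0002, -0.0001, -0.0008] step 0.0148 deg 0.0
4 x [0.0, 0.0, 0.0057] [0.0, 0.0, 0.0] step 0.0057 deg 0.0
```

View pics/carry_e.png

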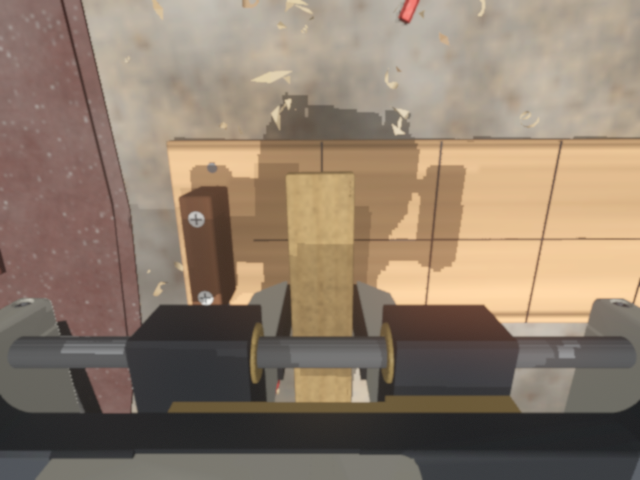

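The picture shows the slip held square, with its far end at (321,173), above station 1 (the line near column 322). The stop block is at left.

```bash
python3 -m creep '[[[0.0013,0.0001,0.0148,0,0,0,-1],[0.0013,0.0001,0.0148,0,0,0,-1],[0.0013,0.0001,0.0148,0,0,0,-1],[0.0013,0.0001,0.0148,0,0,0,-1],[0,0,0.0057,0,0,0,-1],[0,0,0.0057,0,0,0,-1],[0,0,0.0057,0,0,0,-1],[0,0,0,0,0,0,-1],[0,0,0,0,0,0,-1]]]'
python3 -c "
from h import *
c=np.load('pics/carry_e.npz');print(cast(c,(321,173),.104))
plan((.5182,-.1372,.037,-88.3,3))"
```

```text
time_s: 7.72
tcp_pos: [0.5182, -0.1377, 0.0428]
ee_rot: [1.0, 0.013, 0.0, -0.0]
wrist_force: [-0.0, -0.3, 0.2]
opening: 0.322
gripper_force: 20.0
[[ 0.57642399 -0.13378542  0.104     ]]
at [ 0.5182 -0.1377  0.0428] q7 -1.45
3 x [-0.0, -0.0002, 0.0019] [-0.0, -0.0001, -0.0013] step 0.0019 deg 0.1
```

```bash
python3 -m creep '[[[0,-0.0002,0.0019,0,0,0,-1],[0,-0.0002,0.0019,0,0,0,-1],[0,0,0.0017,0,0,0,-1],[0,0,0,0,0,0,-1],[0,0,0,0,0,0,0],[0,0,0,0,0,0,0],[0,0,0,0,0,0,0],[0,0,0,0,0,0,0],[0,0,-0.025,0,0,0,0],[0,0,-0.025,0,0,0,0],[0,0,-0.025,0,0,0,0],[0,0,-0.025,0,0,0,0],[0,0,0,0,0,0,0]]]'
python3 -c "
from h import *
plan((.3841,.3386,.12,12.2,19),(.3841,.3386,.09,12.2,2))"
```

```text
time_s: 8.8
tcp_pos: [0.5214, -0.1383, 0.142]
ee_rot: [1.0, 0.013, 0.004, 0.001]
wrist_force: [0.8, 0.2, 0.1]
opening: 0.5
gripper_force: 0.0
at [ 0.5214 -0.1383  0.142 ] q7 -1.42
19 x [0.0163, -0.025, 0.0012] [0.0005, -0.0002, -0.0925] step 0.0298 deg 5.3
2 x [0.0, 0.0, 0.015] [0.0, 0.0, 0.0] step 0.015 deg 0.0
```

```bash
python3 -m creep '[[[0.0163,-0.025,0.0012,0.0005,0,-0.0925,0.2],[0.0163,-0.025,0.0012,0.0005,0,-0.0925,0.2],[0.0163,-0.025,0.0012,0.0005,0,-0.0925,0.2],[0.0163,-0.025,0.0012,0.0005,0,-0.0925,0.2],[0.0163,-0.025,0.0012,0.0005,0,-0.0925,0.2],[0.0163,-0.025,0.0012,0.0005,0,-0.0925,0.2],[0.0163,-0.025,0.0012,0.0005,0,-0.0925,0.2],[0.0163,-0.025,0.0012,0.0005,0,-0.0925,0.2],[0.0163,-0.025,0.0012,0.0005,0,-0.0925,0.2],[0.0163,-0.025,0.0012,0.0005,0,-0.0925,0.2],[0.0163,-0.025,0.0012,0.0005,0,-0.0925,0.2],[0.0163,-0.025,0.0012,0.0005,0,-0.0925,0.2],[0.0163,-0.025,0.0012,0.0005,0,-0.0925,0.2],[0.0163,-0.025,0.0012,0.0005,0,-0.0925,0.2],[0.0163,-0.025,0.0012,0.0005,0,-0.0925,0.2],[0.0163,-0.025,0.0012,0.0005,0,-0.0925,0.2],[0.0163,-0.025,0.0012,0.0005,0,-0.0925,0.2],[0.0163,-0.025,0.0012,0.0005,0,-0.0925,0.2],[0.0163,-0.025,0.0012,0.0005,0,-0.0925,0.2]]]'
python3 -m creep '[[[0,0,0,0,0,0,0.2],[0,0,0,0,0,0,0.2]]]'
python3 -c "
from h import *
plan((.3841,.3386,.027,12.2,6))"
```

```text
time_s: 10.38
tcp_pos: [0.3794, 0.3413, 0.1164]
ee_rot: [0.626, 0.779, 0.0, -0.004]
wrist_force: [0.1, -0.0, -0.1]
opening: 0.601
gripper_force: 0.0
time_s: 10.55
tcp_pos: [0.3786, 0.3411, 0.1164]
ee_rot: [0.627, 0.779, -0.0, -0.005]
wrist_force: [0.7, 0.2, 0.2]
opening: 0.598
gripper_force: 0.0
at [0.3786 0.3411 0.1164] q7 -0.93
6 x [-0.0007, 0.0009, 0.0149] [-0.001, -0.0011, 0.0005] step 0.0149 deg 0.1
```

```bash
python3 -m creep '[[[-0.0007,0.0009,0.0149,-0.001,-0.0011,0,0.2],[-0.0007,0.0009,0.0149,-0.001,-0.0011,0,0.2],[-0.0007,0.0009,0.0149,-0.001,-0.0011,0,0.2],[-0.0007,0.0009,0.0149,-0.001,-0.0011,0,0.2],[-0.0007,0.0009,0.0149,-0.001,-0.0011,0,0.2],[-0.0007,0.0009,0.0149,-0.001,-0.0011,0,0.2],[0,0,0,0,0,0,0.2],[0,0,0,0,0,0,-1],[0,0,0,0,0,0,-1],[0,0,0,0,0,0,-1],[0,0,0,0,0,0,-1],[0,0,0,0,0,0,-1]]]' 20
python3 -c "
from h import *
x,y,z=arm.get_state()['tcp_pos']
plan((x,y,z+.125,12.2,5),(.5206,-.2171,.13,-88.3,20))"
```

```text
time_s: 11.55
tcp_pos: [0.387, 0.3378, 0.0281]
ee_rot: [0.628, 0.778, 0.001, 0.001]
wrist_force: [-0.3, -1.1, 2.6]
opening: 0.327
gripper_force: 20.0
at [0.387  0.3378 0.0281] q7 -1.04
5 x [0.0, 0.0, -0.025] [0.0004, -0.0001, -0.0002] step 0.025 deg 0.0
20 x [-0.0213, 0.0246, 0.0012] [0.0, 0.0, 0.0877] step 0.0326 deg 5.0
```

```bash
python3 -m creep '[[[0,0,-0.025,0,0,0,-1],[0,0,-0.025,0,0,0,-1],[0,0,-0.025,0,0,0,-1],[0,0,-0.025,0,0,0,-1],[0,0,-0.025,0,0,0,-1]]]'
python3 -m creep '[[[-0.0213,0.0246,0.0012,0,0,0.0877,-1],[-0.0213,0.0246,0.0012,0,0,0.0877,-1],[-0.0213,0.0246,0.0012,0,0,0.0877,-1],[-0.0213,0.0246,0.0012,0,0,0.0877,-1],[-0.0213,0.0246,0.0012,0,0,0.0877,-1],[-0.0213,0.0246,0.0012,0,0,0.0877,-1],[-0.0213,0.0246,0.0012,0,0,0.0877,-1],[-0.0213,0.0246,0.0012,0,0,0.0877,-1],[-0.0213,0.0246,0.0012,0,0,0.0877,-1],[-0.0213,0.0246,0.0012,0,0,0.0877,-1],[-0.0213,0.0246,0.0012,0,0,0.0877,-1],[-0.0213,0.0246,0.0012,0,0,0.0877,-1],[-0.0213,0.0246,0.0012,0,0,0.0877,-1],[-0.0213,0.0246,0.0012,0,0,0.0877,-1],[-0.0213,0.0246,0.0012,0,0,0.0877,-1],[-0.0213,0.0246,0.0012,0,0,0.0877,-1],[-0.0213,0.0246,0.0012,0,0,0.0877,-1],[-0.0213,0.0246,0.0012,0,0,0.0877,-1],[-0.0213,0.0246,0.0012,0,0,0.0877,-1],[-0.0213,0.0246,0.0012,0,0,0.0877,-1]]]'
python3 -m creep '[[[0,0,0,0,0,0,-1],[0,0,0,0,0,0,-1]]]'
python3 -c "
from h import *
plan((.5206,-.2171,.048,-88.3,5))
snap('wrist','carry_b')"
```

```text
time_s: 11.97
tcp_pos: [0.3862, 0.3374, 0.1538]
ee_rot: [0.628, 0.778, 0.0, 0.0]
wrist_force: [-0.3, -0.1, -0.0]
opening: 0.326
gripper_force: 20.0
time_s: 13.63
tcp_pos: [0.5196, -0.219, 0.1288]
ee_rot: [1.0, 0.012, 0.001, 0.0]
wrist_force: [0.0, -0.4, -0.8]
opening: 0.323
gripper_force: 20.0
time_s: 13.8
tcp_pos: [0.5183, -0.22, 0.1286]
ee_rot: [1.0, 0.012, 0.0, 0.001]
wrist_force: [1.1, 0.7, 0.4]
opening: 0.328
gripper_force: 20.0
at [ 0.5183 -0.22    0.1286] q7 -1.28
5 x [0.0005, -0.0006, 0.0161] [0.0002, -0.0, -0.0011] step 0.0161 deg 0.1
```

View pics/carry_b.png

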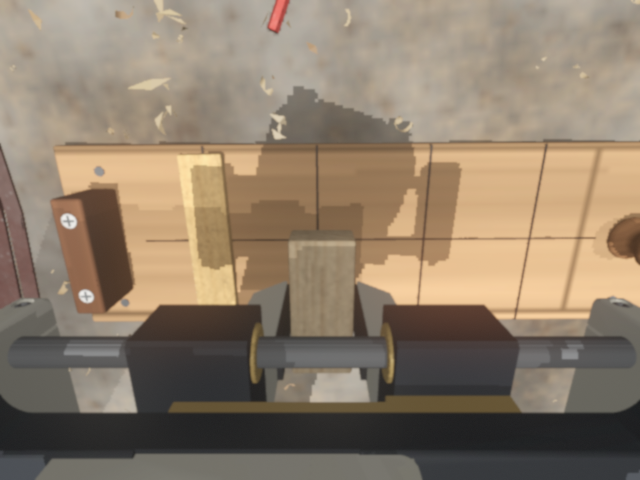

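The slip lies across station 1, with its far end at (202,154) on the line at column 203. The off-cut is held at (322,260), with its far end at (322,232). The centre line runs along row 240, and the station lines are at columns 317, 430 and 547 near row 147.

```bash
python3 -m creep '[[[0.0005,-0.0006,0.0161,0,0,0,-1],[0.0005,-0.0006,0.0161,0,0,0,-1],[0.0005,-0.0006,0.0161,0,0,0,-1],[0.0005,-0.0006,0.0161,0,0,0,-1],[0.0005,-0.0006,0.0161,0,0,0,-1],[0,0,0,0,0,0,-1],[0,0,0,0,0,0,-1]]]'
python3 -c "
from h import *
c=np.load('pics/carry_b.npz')
print('slip',cast(c,[(180,155),(223,153),(191,300),(236,300)],.021).round(4))
print('lines',cast(c,[(203,150),(317,147),(431,147),(546,147),(318,240),(424,239),(532,238)],.012).round(4))
print('b end',cast(c,[(322,232)],.119))
plan((.5206,-.2171,.041,-88.3,3))"
```

```text
time_s: 14.43
tcp_pos: [0.5225, -0.2123, 0.0474]
ee_rot: [1.0, 0.016, -0.0, -0.001]
wrist_force: [-0.1, -0.3, -0.9]
opening: 0.319
gripper_force: 20.0
slip [[ 0.5803 -0.1209  0.021 ]
 [ 0.5823 -0.1502  0.021 ]
 [ 0.4704 -0.1187  0.021 ]
 [ 0.4712 -0.1536  0.021 ]]
lines [[ 0.5834 -0.1339  0.012 ]
 [ 0.5874 -0.214   0.012 ]
 [ 0.5894 -0.2941  0.012 ]
 [ 0.5913 -0.3749  0.012 ]
 [ 0.5188 -0.2162  0.012 ]
 [ 0.5216 -0.2969  0.012 ]
 [ 0.5244 -0.379   0.012 ]]
b end [[ 0.55688623 -0.2180324   0.119     ]]
at [ 0.5225 -0.2123  0.0474] q7 -1.31
3 x [-0.0007, 0.0016, 0.0021] [-0.0006, 0.0002, 0.0007] step 0.0027 deg 0.1
```

```bash
python3 -m creep '[[[-0.0018,0.0016,0,0,0,0,-1],[-0.0018,0.0016,0,0,0,0,-1],[-0.0018,0.0016,0.002,0,0,0,-1],[0,0,0.002,0,0,0,-1],[0,0,0.0018,0,0,0,-1],[0,0,0,0,0,0,-1],[0,0,0,0,0,0,-1]]]'
python3 -c "
from h import *
plan((.5171,-.2171,.041,-88.3,1))"
```

```text
time_s: 15.02
tcp_pos: [0.517, -0.2193, 0.042]
ee_rot: [1.0, 0.014, 0.0, -0.0]
wrist_force: [-0.6, 0.1, 0.2]
opening: 0.326
gripper_force: 20.0
at [ 0.517  -0.2193  0.042 ] q7 -1.3
1 x [0.0001, -0.0022, 0.001] [-0.0001, -0.0007, -0.0009] step 0.0024 deg 0.1
```

```bash
python3 -m creep '[[[0,-0.001,0,0,0,0,-1],[0,-0.001,0.001,0,0,0,-1],[0,0,0.0004,0,0,0,-1],[0,0,0,0,0,0,-1],[0,0,0,0,0,0,0],[0,0,0,0,0,0,0],[0,0,0,0,0,0,0],[0,0,0,0,0,0,0],[0,0,-0.025,0,0,0,0],[0,0,-0.025,0,0,0,0],[0,0,-0.025,0,0,0,0],[0,0,-0.025,0,0,0,0],[0,0,0,0,0,0,0]]]'
python3 -c "
from h import *
plan((.5042,.3627,.12,-6.5,20))"
```

```text
time_s: 16.1
tcp_pos: [0.5202, -0.2185, 0.1458]
ee_rot: [1.0, 0.014, 0.004, 0.002]
wrist_force: [1.0, -0.9, 0.1]
opening: 0.498
gripper_force: 0.0
at [ 0.5202 -0.2185  0.1458] q7 -1.27
20 x [0.0199, -0.0247, 0.0013] [0.0005, -0.0002, -0.0714] step 0.0317 deg 4.1
```

```bash
python3 -m creep '[[[0.0199,-0.0247,0.0013,0.0005,0,-0.0714,0.3],[0.0199,-0.0247,0.0013,0.0005,0,-0.0714,0.3],[0.0199,-0.0247,0.0013,0.0005,0,-0.0714,0.3],[0.0199,-0.0247,0.0013,0.0005,0,-0.0714,0.3],[0.0199,-0.0247,0.0013,0.0005,0,-0.0714,0.3],[0.0199,-0.0247,0.0013,0.0005,0,-0.0714,0.3],[0.0199,-0.0247,0.0013,0.0005,0,-0.0714,0.3],[0.0199,-0.0247,0.0013,0.0005,0,-0.0714,0.3],[0.0199,-0.0247,0.0013,0.0005,0,-0.0714,0.3],[0.0199,-0.0247,0.0013,0.0005,0,-0.0714,0.3],[0.0199,-0.0247,0.0013,0.0005,0,-0.0714,0.3],[0.0199,-0.0247,0.0013,0.0005,0,-0.0714,0.3],[0.0199,-0.0247,0.0013,0.0005,0,-0.0714,0.3],[0.0199,-0.0247,0.0013,0.0005,0,-0.0714,0.3],[0.0199,-0.0247,0.0013,0.0005,0,-0.0714,0.3],[0.0199,-0.0247,0.0013,0.0005,0,-0.0714,0.3],[0.0199,-0.0247,0.0013,0.0005,0,-0.0714,0.3],[0.0199,-0.0247,0.0013,0.0005,0,-0.0714,0.3],[0.0199,-0.0247,0.0013,0.0005,0,-0.0714,0.3],[0.0199,-0.0247,0.0013,0.0005,0,-0.0714,0.3]]]'
python3 -m creep '[[[0,0,0,0,0,0,0.3],[0,0,0,0,0,0,0.3]]]'
python3 -c "
from h import *
plan((.5042,.3627,.030,-6.5,6))"
```

```text
time_s: 17.77
tcp_pos: [0.4992, 0.3658, 0.1169]
ee_rot: [0.745, 0.667, 0.0, -0.005]
wrist_force: [0.5, 0.3, -0.0]
opening: 0.651
gripper_force: 0.0
time_s: 17.93
tcp_pos: [0.4975, 0.367, 0.117]
ee_rot: [0.745, 0.668, -0.0, -0.005]
wrist_force: [0.0, -0.3, 1.0]
opening: 0.654
gripper_force: 0.0
at [0.4975 0.367  0.117 ] q7 -1.1
6 x [-0.0007, 0.0013, 0.0145] [-0.0013, -0.0011, 0.0008] step 0.0146 deg 0.1
```

```bash
python3 -m creep '[[[-0.0006,0.001,0.0145,-0.0013,-0.0011,0,0.3],[-0.0006,0.001,0.0145,-0.0013,-0.0011,0,0.3],[-0.0006,0.001,0.0145,-0.0013,-0.0011,0,0.3],[-0.0006,0.001,0.0145,-0.0013,-0.0011,0,0.3],[-0.0006,0.001,0.0145,-0.0013,-0.0011,0,0.3],[-0.0006,0.001,0.0145,-0.0013,-0.0011,0,0.3],[0,0,0,0,0,0,0.3],[0,0,0,0,0,0,-1],[0,0,0,0,0,0,-1],[0,0,0,0,0,0,-1],[0,0,0,0,0,0,-1],[0,0,0,0,0,0,-1]]]' 20
python3 -c "
from h import *
x,y,z=arm.get_state()['tcp_pos']
plan((x,y,z+.125,-6.5,5),(.5230,-.2971,.14,-88.3,20))"
```

```text
time_s: 18.93
tcp_pos: [0.5059, 0.3611, 0.0314]
ee_rot: [0.746, 0.666, 0.001, 0.001]
wrist_force: [-0.0, -0.6, 1.3]
opening: 0.368
gripper_force: 20.0
at [0.5059 0.3611 0.0314] q7 -1.15
5 x [0.0, 0.0, -0.025] [0.0006, -0.0001, -0.0001] step 0.025 deg 0.0
20 x [-0.0245, 0.0262, 0.0008] [0.0, 0.0, 0.0714] step 0.0359 deg 4.1
```

```bash
python3 -m creep '[[[0,0,-0.025,0,0,0,-1],[0,0,-0.025,0,0,0,-1],[0,0,-0.025,0,0,0,-1],[0,0,-0.025,0,0,0,-1],[0,0,-0.025,0,0,0,-1]]]'
python3 -m creep '[[[-0.0245,0.0262,0.0008,0,0,0.0714,-1],[-0.0245,0.0262,0.0008,0,0,0.0714,-1],[-0.0245,0.0262,0.0008,0,0,0.0714,-1],[-0.0245,0.0262,0.0008,0,0,0.0714,-1],[-0.0245,0.0262,0.0008,0,0,0.0714,-1],[-0.0245,0.0262,0.0008,0,0,0.0714,-1],[-0.0245,0.0262,0.0008,0,0,0.0714,-1],[-0.0245,0.0262,0.0008,0,0,0.0714,-1],[-0.0245,0.0262,0.0008,0,0,0.0714,-1],[-0.0245,0.0262,0.0008,0,0,0.0714,-1],[-0.0245,0.0262,0.0008,0,0,0.0714,-1],[-0.0245,0.0262,0.0008,0,0,0.0714,-1],[-0.0245,0.0262,0.0008,0,0,0.0714,-1],[-0.0245,0.0262,0.0008,0,0,0.0714,-1],[-0.0245,0.0262,0.0008,0,0,0.0714,-1],[-0.0245,0.0262,0.0008,0,0,0.0714,-1],[-0.0245,0.0262,0.0008,0,0,0.0714,-1],[-0.0245,0.0262,0.0008,0,0,0.0714,-1],[-0.0245,0.0262,0.0008,0,0,0.0714,-1],[-0.0245,0.0262,0.0008,0,0,0.0714,-1]]]'
python3 -m creep '[[[0,0,0,0,0,0,-1],[0,0,0,0,0,0,-1],[0,0,0,0,0,0,-1]]]'
python3 -c "
from h import *
plan((.5230,-.2971,.055,-88.3,5))
snap('wrist','carry_f')"
```

```text
time_s: 19.35
tcp_pos: [0.5051, 0.3606, 0.1571]
ee_rot: [0.746, 0.666, 0.001, 0.001]
wrist_force: [-0.0, 0.2, -1.1]
opening: 0.369
gripper_force: 20.0
time_s: 21.02
tcp_pos: [0.5223, -0.2989, 0.1405]
ee_rot: [1.0, 0.013, 0.001, 0.001]
wrist_force: [0.8, -0.2, 0.2]
opening: 0.367
gripper_force: 20.0
time_s: 21.27
tcp_pos: [0.5231, -0.297, 0.1404]
ee_rot: [1.0, 0.014, 0.001, 0.0]
wrist_force: [-0.3, 0.2, -1.5]
opening: 0.368
gripper_force: 20.0
at [ 0.5231 -0.297   0.1404] q7 -1.15
5 x [-0.0, 0.0, 0.0171] [0.0001, -0.0005, -0.0001] step 0.0171 deg 0.0
```

View pics/carry_f.png

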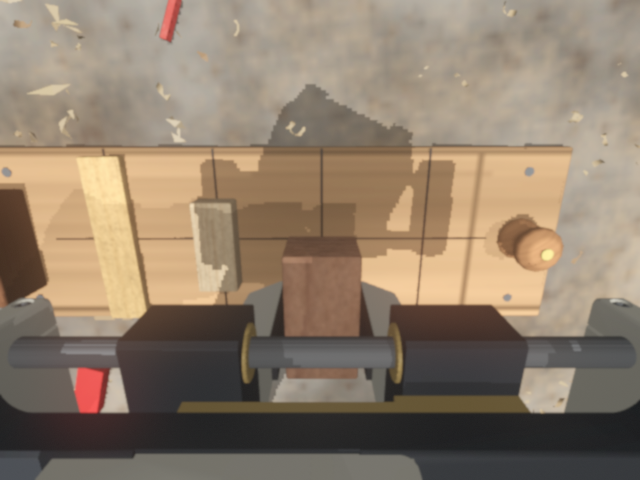

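The slip lies on station 1 at (112,238) and the off-cut on station 2 at (215,246). The red-brown block is held over station 3, with its far end at (321,239). The knob is at (535,248).

```bash
python3 -m creep '[[[0,0,0.0171,0,0,0,-1],[0,0,0.0171,0,0,0,-1],[0,0,0.0171,0,0,0,-1],[0,0,0.0171,0,0,0,-1],[0,0,0.0171,0,0,0,-1],[0,0,0,0,0,0,-1],[0,0,0,0,0,0,-1]]]'
python3 -c "
from h import *
c=np.load('pics/carry_f.npz')
w=cast(c,[(192,201),(236,200),(202,290),(242,292)],.030);print('b',w.round(4),w.mean(0).round(4))
w=cast(c,[(80,157),(120,155),(102,318),(146,318)],.021);print('e',w.round(4),w.mean(0).round(4))
print('f end',cast(c,[(321,239)],.139))
plan((.5230,-.2971,.044,-88.3,3))"
```

```text
time_s: 21.9
tcp_pos: [0.5232, -0.2952, 0.0537]
ee_rot: [1.0, 0.016, 0.0, -0.001]
wrist_force: [-0.0, -0.6, -0.9]
opening: 0.371
gripper_force: 20.0
b [[ 0.5526 -0.202   0.03  ]
 [ 0.5543 -0.2335  0.03  ]
 [ 0.4825 -0.204   0.03  ]
 [ 0.4816 -0.235   0.03  ]] [ 0.5177 -0.2186  0.03  ]
e [[ 0.5804 -0.1211  0.021 ]
 [ 0.5826 -0.1499  0.021 ]
 [ 0.4501 -0.1161  0.021 ]
 [ 0.4511 -0.1525  0.021 ]] [ 0.516  -0.1349  0.021 ]
f end [[ 0.56105024 -0.29438841  0.139     ]]
at [ 0.5232 -0.2952  0.0537] q7 -1.17
3 x [-0.0001, 0.0006, 0.0032] [-0.0004, -0.0, 0.0007] step 0.0033 deg 0.0
```

```bash
python3 -m creep '[[[-0.001,0.0005,0.003,0,0,0,-1],[-0.001,0.0005,0.003,0,0,0,-1],[-0.001,0.0005,0.0025,0,0,0,-1],[0,0,0.0008,0,0,0,-1],[0,0,0,0,0,0,-1],[0,0,0,0,0,0,-1]]]'
python3 -c "
from h import *
plan((.520,-.2971,.044,-88.3,1))"
```

```text
time_s: 22.4
tcp_pos: [0.52, -0.2991, 0.0454]
ee_rot: [1.0, 0.014, 0.001, 0.0]
wrist_force: [0.8, 0.1, -0.5]
opening: 0.368
gripper_force: 20.0
at [ 0.52   -0.2991  0.0454] q7 -1.17
1 x [0.0, -0.002, 0.0013] [0.0009, -0.0019, -0.001] step 0.0024 deg 0.1
```

```bash
python3 -m creep '[[[0,-0.001,0,0,0,0,-1],[0,-0.0005,0.001,0,0,0,-1],[0,0,0.0006,0,0,0,-1],[0,0,0,0,0,0,-1],[0,0,0,0,0,0,0.1],[0,0,0,0,0,0,0.1],[0,0,0,0,0,0,0.1],[0,0,0,0,0,0,0.1],[0,0,-0.025,0,0,0,0.1],[0,0,-0.025,0,0,0,0.1],[0,0,-0.025,0,0,0,0.1],[0,0,-0.025,0,0,0,0.1],[0,0,0,0,0,0,0.1]]]'
python3 -c "
from h import *
plan((.4966,.2186,.13,-9.9,18))"
```

```text
time_s: 23.48
tcp_pos: [0.523, -0.299, 0.149]
ee_rot: [1.0, 0.014, 0.005, 0.003]
wrist_force: [1.1, -0.5, 0.4]
opening: 0.55
gripper_force: 0.0
at [ 0.523 -0.299  0.149] q7 -1.15
18 x [0.0182, -0.0253, 0.001] [0.0006, -0.0002, -0.0761] step 0.0312 deg 4.4
```

```bash
python3 -m creep '[[[0.0182,-0.0253,0.001,0.0003,0,-0.0761,0.8],[0.0182,-0.0253,0.001,0.0003,0,-0.0761,0.8],[0.0182,-0.0253,0.001,0.0003,0,-0.0761,0.8],[0.0182,-0.0253,0.001,0.0003,0,-0.0761,0.8],[0.0182,-0.0253,0.001,0.0003,0,-0.0761,0.8],[0.0182,-0.0253,0.001,0.0003,0,-0.0761,0.8],[0.0182,-0.0253,0.001,0.0003,0,-0.0761,0.8],[0.0182,-0.0253,0.001,0.0003,0,-0.0761,0.8],[0.0182,-0.0253,0.001,0.0003,0,-0.0761,0.8],[0.0182,-0.0253,0.001,0.0003,0,-0.0761,0.8],[0.0182,-0.0253,0.001,0.0003,0,-0.0761,0.8],[0.0182,-0.0253,0.001,0.0003,0,-0.0761,0.8],[0.0182,-0.0253,0.001,0.0003,0,-0.0761,0.8],[0.0182,-0.0253,0.001,0.0003,0,-0.0761,0.8],[0.0182,-0.0253,0.001,0.0003,0,-0.0761,0.8],[0.0182,-0.0253,0.001,0.0003,0,-0.0761,0.8],[0.0182,-0.0253,0.001,0.0003,0,-0.0761,0.8],[0.0182,-0.0253,0.001,0.0003,0,-0.0761,0.8],[0,0,0,0,0,0,0.8],[0,0,0,0,0,0,0.8]]]'
python3 -m creep '[[[0,0,0,0,0,0,0.8],[0,0,0,0,0,0,0.8],[0,0,0,0,0,0,0.8]]]'
python3 -c "
from h import *
plan((.4966,.2186,.032,-9.9,6))"
```

```text
time_s: 25.15
tcp_pos: [0.4911, 0.2222, 0.1262]
ee_rot: [0.764, 0.645, 0.0, -0.002]
wrist_force: [0.7, -0.5, 0.0]
opening: 0.899
gripper_force: 0.0
time_s: 25.4
tcp_pos: [0.4938, 0.2188, 0.1262]
ee_rot: [0.766, 0.643, 0.0, -0.001]
wrist_force: [-0.2, 0.1, 0.4]
opening: 0.9
gripper_force: 0.0
at [0.4938 0.2188 0.1262] q7 -0.94
6 x [0.0, 0.0005, 0.0157] [-0.0003, -0.0004, -0.0004] step 0.0157 deg 0.0
```

```bash
python3 -m creep '[[[0,0.0005,0.0157,0,0,0,0.8],[0,0.0005,0.0157,0,0,0,0.8],[0,0.0005,0.0157,0,0,0,0.8],[0,0.0005,0.0157,0,0,0,0.8],[0,0.0005,0.0157,0,0,0,0.8],[0,0.0005,0.0157,0,0,0,0.8],[0,0,0,0,0,0,0.8],[0,0,0,0,0,0,0.8],[0,0,0,0,0,0,-1],[0,0,0,0,0,0,-1],[0,0,0,0,0,0,-1],[0,0,0,0,0,0,-1],[0,0,0,0,0,0,-1]]]' 25
python3 -c "
from h import *
x,y,z=arm.get_state()['tcp_pos']
plan((x,y,z+.125,-9.9,5),(.5254,-.377,.15,-88.3,20))"
```

```text
time_s: 26.48
tcp_pos: [0.4963, 0.2202, 0.0331]
ee_rot: [0.765, 0.644, 0.001, -0.001]
wrist_force: [-0.6, -0.2, 5.2]
opening: 0.651
gripper_force: 24.9
at [0.4963 0.2202 0.0331] q7 -1.03
5 x [0.0001, -0.0, -0.025] [-0.0001, -0.0007, 0.0001] step 0.025 deg 0.0
20 x [-0.0208, 0.0248, 0.0004] [0.0, 0.0, 0.0684] step 0.0324 deg 3.9
```

```bash
python3 -m creep '[[[0,0,-0.025,0,0,0,-1],[0,0,-0.025,0,0,0,-1],[0,0,-0.025,0,0,0,-1],[0,0,-0.025,0,0,0,-1],[0,0,-0.025,0,0,0,-1]]]'
python3 -m creep '[[[-0.0208,0.0248,0.0004,0,0,0.0684,-1],[-0.0208,0.0248,0.0004,0,0,0.0684,-1],[-0.0208,0.0248,0.0004,0,0,0.0684,-1],[-0.0208,0.0248,0.0004,0,0,0.0684,-1],[-0.0208,0.0248,0.0004,0,0,0.0684,-1],[-0.0208,0.0248,0.0004,0,0,0.0684,-1],[-0.0208,0.0248,0.0004,0,0,0.0684,-1],[-0.0208,0.0248,0.0004,0,0,0.0684,-1],[-0.0208,0.0248,0.0004,0,0,0.0684,-1],[-0.0208,0.0248,0.0004,0,0,0.0684,-1],[-0.0208,0.0248,0.0004,0,0,0.0684,-1],[-0.0208,0.0248,0.0004,0,0,0.0684,-1],[-0.0208,0.0248,0.0004,0,0,0.0684,-1],[-0.0208,0.0248,0.0004,0,0,0.0684,-1],[-0.0208,0.0248,0.0004,0,0,0.0684,-1],[-0.0208,0.0248,0.0004,0,0,0.0684,-1],[-0.0208,0.0248,0.0004,0,0,0.0684,-1],[-0.0208,0.0248,0.0004,0,0,0.0684,-1],[-0.0208,0.0248,0.0004,0,0,0.0684,-1],[-0.0208,0.0248,0.0004,0,0,0.0684,-1]]]'
python3 -m creep '[[[0,0,0,0,0,0,-1],[0,0,0,0,0,0,-1],[0,0,0,0,0,0,-1],[0,0,0,0,0,0,-1],[0,0,0,0,0,0,-1]]]'
python3 -c "
from h import *
plan((.5254,-.377,.07,-88.3,5))
snap('wrist','carry_d')"
```

```text
time_s: 26.9
tcp_pos: [0.4953, 0.2195, 0.1583]
ee_rot: [0.765, 0.644, -0.0, -0.002]
wrist_force: [0.0, -0.7, -1.6]
opening: 0.653
gripper_force: 24.9
time_s: 28.57
tcp_pos: [0.5254, -0.3788, 0.1471]
ee_rot: [1.0, 0.014, -0.001, -0.002]
wrist_force: [0.3, 0.1, -1.9]
opening: 0.651
gripper_force: 24.9
time_s: 28.98
tcp_pos: [0.5274, -0.3758, 0.1473]
ee_rot: [1.0, 0.017, -0.001, -0.002]
wrist_force: [-0.2, 0.6, -1.6]
opening: 0.652
gripper_force: 24.9
at [ 0.5274 -0.3758  0.1473] q7 -1.03
5 x [-0.0004, 0.0003, 0.0155] [-0.0008, 0.0002, 0.0008] step 0.0155 deg 0.1
```

View pics/carry_d.png

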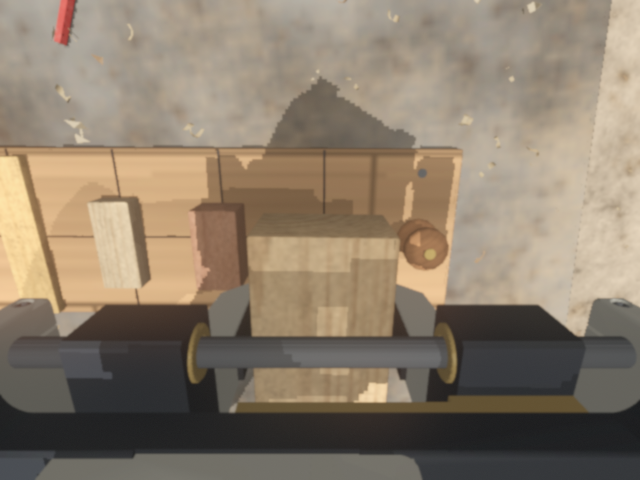

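The packers lie on stations 1 to 3 at (28,232), (118,242) and (219,247). The big block is held over station 4, its end face between rows 215 and 237. The knob is at (424,244), just clear.

```bash
python3 -c "
from h import *
c=np.load('pics/carry_f.npz');print('f end',cast(c,[(321,239)],.109))
c=np.load('pics/carry_b.npz');print('b end',cast(c,[(321,232)],.101))
c=np.load('pics/carry_d.npz');print('d end',cast(c,[(321,215)],.114),cast(c,[(321,237)],.154))
w=cast(c,[(192,213),(245,212),(197,290),(244,290)],.042);print('f',w.round(4))
print('stations',cast(c,[(116,195),(220,190),(324,200)],.012).round(4), 'knob',cast(c,[(430,254)],.05))
plan((.5254,-.377,.06,-88.3,6))"
```

```text
f end [[ 0.55160638 -0.29463984  0.109     ]]
b end [[ 0.55155465 -0.21771923  0.101     ]]
d end [[ 0.56782025 -0.37271059  0.114     ]] [[ 0.56879747 -0.37289451  0.154     ]]
f [[ 0.5484 -0.2812  0.042 ]
 [ 0.5505 -0.3189  0.042 ]
 [ 0.488  -0.2802  0.042 ]
 [ 0.4893 -0.3162  0.042 ]]
stations [[ 0.5533 -0.2112  0.012 ]
 [ 0.5601 -0.2933  0.012 ]
 [ 0.555  -0.375   0.012 ]] knob [[ 0.52635634 -0.45142258  0.05      ]]
at [ 0.5273 -0.376   0.1473] q7 -1.03
6 x [-0.0003, 0.0002, 0.0146] [-0.0006, 0.0002, 0.0006] step 0.0146 deg 0.1
```

```bash
python3 -m creep '[[[0.0002,0.0002,0.0146,-0.0006,0,0,-1],[0.0002,0.0002,0.0146,-0.0006,0,0,-1],[0.0002,0.0002,0.0146,-0.0006,0,0,-1],[0.0002,0.0002,0.0146,-0.0006,0,0,-1],[0.0002,0.0002,0.0146,-0.0006,0,0,-1],[0.0002,0.0002,0.0146,-0.0006,0,0,-1],[0,0,0,0,0,0,-1],[0,0,0,0,0,0,-1],[0,0,0,0,0,0,-1],[0,0,0,0,0,0,-1]]]'
python3 -c "
from h import *
plan((.5284,-.377,.046,-88.3,5))"
```

```text
time_s: 29.87
tcp_pos: [0.5281, -0.3792, 0.0608]
ee_rot: [1.0, 0.015, -0.0, 0.001]
wrist_force: [0.1, 0.4, -1.4]
opening: 0.651
gripper_force: 24.9
at [ 0.5281 -0.3792  0.0608] q7 -1.05
5 x [0.0001, -0.0004, 0.003] [0.0003, 0.0, 0.0002] step 0.003 deg 0.0
```

```bash
python3 -m creep '[[[0.0001,-0.0004,0.003,0,0,0,-1],[0.0001,-0.0004,0.003,0,0,0,-1],[0.0001,-0.0004,0.003,0,0,0,-1],[0,-0.0004,0.003,0,0,0,-1],[0,-0.0004,0.0025,0,0,0,-1],[0,0,0,0,0,0,-1],[0,0,0,0,0,0,-1],[0,0,0,0,0,0,0.38],[0,0,0,0,0,0,0.4],[0,0,0,0,0,0,0.4],[0,0,0,0,0,0,0.4]]]'
```

```text
time_s: 30.78
tcp_pos: [0.5277, -0.3768, 0.0452]
ee_rot: [1.0, 0.015, -0.001, 0.0]
wrist_force: [0.1, -0.5, 0.8]
opening: 0.7
gripper_force: 0.0
```

```bash
python3 -m creep '[[[0,0,-0.025,0,0,0,0.4],[0,0,-0.025,0,0,0,0.4],[0,0,-0.03,0,0,0,0.4],[0,0,-0.035,0,0,0,0.4],[0,0,-0.035,0,0,0,0.4],[0,0,0,0,0,0,0.4],[0,0,0,0,0,0,0.4]]]'
python3 -c "
from h import *
plan((.6127,.30,.30,1.8,20))"
```

```text
time_s: 31.37
tcp_pos: [0.5296, -0.3778, 0.1986]
ee_rot: [1.0, 0.015, 0.002, 0.002]
wrist_force: [-0.1, -0.1, -0.0]
opening: 0.698
gripper_force: 0.0
at [ 0.5296 -0.3778  0.1986] q7 -1.03
20 x [0.0297, -0.0236, -0.0051] [0.0003, 0.0, -0.0786] step 0.0383 deg 4.5
```

```bash
python3 -m creep '[[[0.0297,-0.0236,-0.0051,0,0,-0.0786,0.4],[0.0297,-0.0236,-0.0051,0,0,-0.0786,0.4],[0.0297,-0.0236,-0.0051,0,0,-0.0786,0.4],[0.0297,-0.0236,-0.0051,0,0,-0.0786,0.4],[0.0297,-0.0236,-0.0051,0,0,-0.0786,0.4],[0.0297,-0.0236,-0.0051,0,0,-0.0786,0.4],[0.0297,-0.0236,-0.0051,0,0,-0.0786,0.4],[0.0297,-0.0236,-0.0051,0,0,-0.0786,0.4],[0.0297,-0.0236,-0.0051,0,0,-0.0786,0.4],[0.0297,-0.0236,-0.0051,0,0,-0.0786,0.4],[0.0297,-0.0236,-0.0051,0,0,-0.0786,0.4],[0.0297,-0.0236,-0.0051,0,0,-0.0786,0.4],[0.0297,-0.0236,-0.0051,0,0,-0.0786,0.4],[0.0297,-0.0236,-0.0051,0,0,-0.0786,0.4],[0.0297,-0.0236,-0.0051,0,0,-0.0786,0.4],[0.0297,-0.0236,-0.0051,0,0,-0.0786,0.4],[0.0297,-0.0236,-0.0051,0,0,-0.0786,0.4],[0.0297,-0.0236,-0.0051,0,0,-0.0786,0.4],[0.0297,-0.0236,-0.0051,0,0,-0.0786,0.4],[0.0297,-0.0236,-0.0051,0,0,-0.0786,0.4]]]'
python3 -m creep '[[[0,0,0,0,0,0,0.4],[0,0,0,0,0,0,0.4],[0,0,0,0,0,0,0.4],[0,0,0,0,0,0,0.4],[0,0,0,0,0,0,0.4],[0,0,0,0,0,0,0.4]]]'
python3 -c "
from h import *
snap('wrist','legv')
im=cv2.imread('pics/legv.png')
c2,i2=snap('side','side2')
cv2.imwrite('pics/legv2.png',np.hstack([im[:420,120:480],cv2.resize(i2[150:360,230:400],None,fx=2,fy=2)]))"
```

```text
time_s: 33.03
tcp_pos: [0.6096, 0.3029, 0.2949]
ee_rot: [0.694, 0.72, -0.002, -0.001]
wrist_force: [0.8, -0.3, 1.0]
opening: 0.699
gripper_force: 0.0
time_s: 33.53
tcp_pos: [0.612, 0.2997, 0.296]
ee_rot: [0.697, 0.717, -0.001, -0.0]
wrist_force: [-0.5, 0.2, 0.0]
opening: 0.7
gripper_force: 0.0
```

View pics/legv2.png

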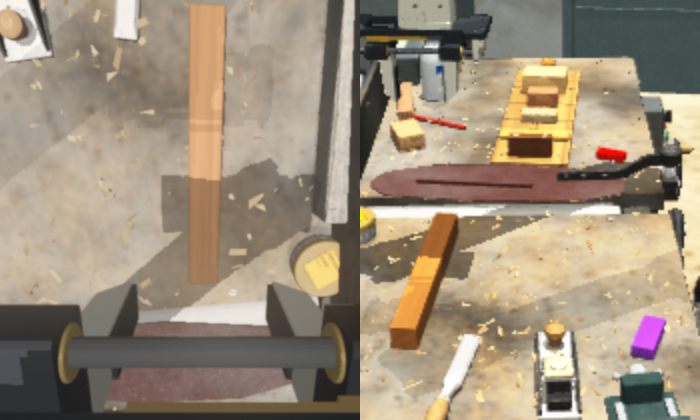

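The leg's far end is at crop (190..225, 4) and its near end at (190..218, 282). The side view shows the four packers in order across the sled.

```bash
python3 -c "
from h import *
c=np.load('pics/legv.npz')
w=cast(c,[(310,5),(344,5),(309,282),(338,282)],.036);print(w.round(4))
a=w[:2].mean(0);b=w[2:].mean(0);m=(a+b)/2;yaw=np.degrees(np.arctan2(-(a-b)[0],(a-b)[1]));print(m,yaw,np.linalg.norm(a-b))
plan((m[0],m[1],.09,yaw,8),(m[0],m[1],.03,yaw,5))"
```

```text
[[0.5937 0.4973 0.036 ]
 [0.627  0.4983 0.036 ]
 [0.5982 0.2004 0.036 ]
 [0.6342 0.2015 0.036 ]]
[0.61328791 0.34938836 0.036     ] 1.1231378926838536 0.2968738587847867
at [0.6117 0.3004 0.2964] q7 -0.7
8 x [0.0061, 0.0004, 0.0258] [-0.0002, 0.0001, 0.0013] step 0.0265 deg 0.1
5 x [0.0, 0.0, 0.012] [0.0, 0.0, 0.0] step 0.012 deg 0.0
```

```bash
python3 -m creep '[[[0.0062,0.0004,0.0258,0,0,0.0006,0.4],[0.0062,0.0004,0.0258,0,0,0.0006,0.4],[0.0062,0.0004,0.0258,0,0,0.0006,0.4],[0.0062,0.0004,0.0258,0,0,0.0006,0.4],[0.0062,0.0004,0.0258,0,0,0.0006,0.4],[0.0062,0.0004,0.0258,0,0,0.0006,0.4],[0.0062,0.0004,0.0258,0,0,0.0006,0.4],[0.0062,0.0004,0.0258,0,0,0.0006,0.4],[0,0,0,0,0,0,0.4],[0,0,0,0,0,0,0.4],[0,0,0,0,0,0,0.4],[0,0,0,0,0,0,0.4],[0,0,0,0,0,0,0.4]]]'
python3 -c "
from h import *
plan((.6132,.350,.03,1.4,5))"
```

```text
time_s: 34.72
tcp_pos: [0.614, 0.3512, 0.0927]
ee_rot: [0.698, 0.716, 0.001, 0.0]
wrist_force: [1.1, 1.3, 0.9]
opening: 0.698
gripper_force: 0.0
at [0.614  0.3512 0.0927] q7 -0.84
5 x [-0.0002, -0.0002, 0.0125] [0.0003, -0.0002, 0.0003] step 0.0125 deg 0.0
```

```bash
python3 -m creep '[[[-0.0002,-0.0002,0.0125,0,0,0,0.4],[-0.0002,-0.0002,0.0125,0,0,0,0.4],[-0.0002,-0.0002,0.0125,0,0,0,0.4],[-0.0002,-0.0002,0.0125,0,0,0,0.4],[-0.0002,-0.0002,0.0125,0,0,0,0.4],[0,0,0,0,0,0,0.4],[0,0,0,0,0,0,0.4],[0,0,0,0,0,0,-1],[0,0,0,0,0,0,-1],[0,0,0,0,0,0,-1],[0,0,0,0,0,0,-1],[0,0,0,0,0,0,-1],[0,0,0,0,0,0,-1]]]' 30
python3 -c "
from h import *
x,y,z=arm.get_state()['tcp_pos']
plan((x,y,z+.16,1.4,7),(.5212,-.215,.18,1.7,20,-.137))"
```

```text
time_s: 35.8
tcp_pos: [0.6121, 0.3502, 0.0285]
ee_rot: [0.698, 0.716, -0.0, -0.0]
wrist_force: [0.5, -0.3, 1.9]
opening: 0.393
gripper_force: 30.0
at [0.6121 0.3502 0.0285] q7 -0.87
7 x [0.0, -0.0, -0.0229] [-0.0, -0.0, 0.0003] step 0.0229 deg 0.0
20 x [-0.0281, -0.0053, 0.0023] [-0.0, -0.0068, -0.0003] step 0.0286 deg 0.4
```

```bash
python3 -m creep '[[[0,0,-0.0229,0,0,0,-1],[0,0,-0.0229,0,0,0,-1],[0,0,-0.0229,0,0,0,-1],[0,0,-0.0229,0,0,0,-1],[0,0,-0.0229,0,0,0,-1],[0,0,-0.0229,0,0,0,-1],[0,0,-0.0229,0,0,0,-1],[0,0,0,0,0,0,-1]]]'
python3 -m creep '[[[-0.0281,-0.0053,0.0023,0,-0.0068,0,-1],[-0.0281,-0.0053,0.0023,0,-0.0068,0,-1],[-0.0281,-0.0053,0.0023,0,-0.0068,0,-1],[-0.0281,-0.0053,0.0023,0,-0.0068,0,-1],[-0.0281,-0.0053,0.0023,0,-0.0068,0,-1],[-0.0281,-0.0053,0.0023,0,-0.0068,0,-1],[-0.0281,-0.0053,0.0023,0,-0.0068,0,-1],[-0.0281,-0.0053,0.0023,0,-0.0068,0,-1],[-0.0281,-0.0053,0.0023,0,-0.0068,0,-1],[-0.0281,-0.0053,0.0023,0,-0.0068,0,-1],[-0.0281,-0.0053,0.0023,0,-0.0068,0,-1],[-0.0281,-0.0053,0.0023,0,-0.0068,0,-1],[-0.0281,-0.0053,0.0023,0,-0.0068,0,-1],[-0.0281,-0.0053,0.0023,0,-0.0068,0,-1],[-0.0281,-0.0053,0.0023,0,-0.0068,0,-1],[-0.0281,-0.0053,0.0023,0,-0.0068,0,-1],[-0.0281,-0.0053,0.0023,0,-0.0068,0,-1],[-0.0281,-0.0053,0.0023,0,-0.0068,0,-1],[-0.0281,-0.0053,0.0023,0,-0.0068,0,-1],[-0.0281,-0.0053,0.0023,0,-0.0068,0,-1]]]'
python3 -m creep '[[[0,0,0,0,0,0,-1],[0,0,0,0,0,0,-1],[0,0,0,0,0,0,-1],[0,0,0,0,0,0,-1],[0,0,0,0,0,0,-1],[0,0,0,0,0,0,-1]]]'
python3 -c "
from h import *
plan((.5212,-.231,.10,1.7,6,-.137),(.5212,-.231,.066,1.7,5,-.137))
c,i=snap('wrist','carry_leg')"
```

```text
time_s: 36.47
tcp_pos: [0.6136, 0.3518, 0.1935]
ee_rot: [0.698, 0.717, 0.003, 0.001]
wrist_force: [0.2, 0.7, -1.4]
opening: 0.393
gripper_force: 29.9
time_s: 38.13
tcp_pos: [0.5195, -0.217, 0.1778]
ee_rot: [0.696, 0.715, -0.049, 0.047]
wrist_force: [0.4, -0.2, -2.2]
opening: 0.389
gripper_force: 29.9
time_s: 38.63
tcp_pos: [0.5212, -0.2147, 0.1788]
ee_rot: [0.695, 0.716, -0.048, 0.048]
wrist_force: [0.4, 0.2, -2.9]
opening: 0.391
gripper_force: 29.9
at [ 0.5212 -0.2147  0.1788] q7 -0.01
6 x [-0.0009, -0.0001, 0.0134] [-0.0003, -0.0002, -0.0001] step 0.0134 deg 0.0
5 x [0.0009, 0.0, 0.0067] [0.0, 0.0, 0.0] step 0.0068 deg 0.0
```

View pics/carry_leg.png

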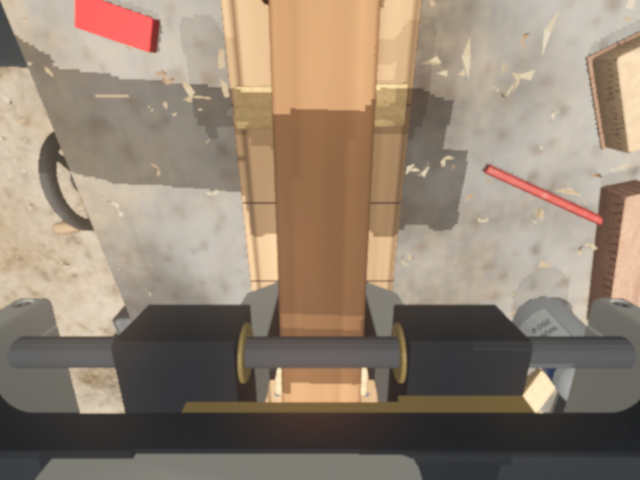

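The leg is held centred over the sled, in columns 277..372 with the sled edges at 228 and 415 near the top. The slip shows on both sides at row 107. Before lowering, I'll check the stop-block face using the earlier pictures.

```bash
python3 -c "
from h import *
c=np.load('pics/sled.npz');print('face foot',cast(c,[(320,20.5)],.012).round(4),'top edge',cast(c,[(321,12)],.052).round(4))
c=np.load('pics/carry_e.npz');print('face foot',cast(c,[(235,245),(228,300)],.012).round(4),'top screws',cast(c,[(196,219),(205,298)],.052).round(4))
c=np.load('pics/carry_b.npz');print('top screws',cast(c,[(68,221),(86,296)],.052).round(4),'foot',cast(c,[(133,270)],.012).round(4))"
python3 -m creep '[[[-0.0009,0,0.0134,0,0,0,-1],[-0.0009,0,0.0134,0,0,0,-1],[-0.0009,0,0.0134,0,0,0,-1],[-0.0009,0,0.0134,0,0,0,-1],[-0.0009,0,0.0134,0,0,0,-1],[-0.0009,0,0.0134,0,0,0,-1],[0,0,0,0,0,0,-1],[0,0,0,0,0,0,-1],[0,0,0,0,0,0,-1],[0,0,0,0,0,0,-1],[0,0,0,0,0,0,-1]]]'
python3 -c "
from h import *
plan((.5212,-.231,.067,1.7,5,-.137))"
```

```text
face foot [[ 0.5156 -0.0704  0.012 ]] top edge [[ 0.5168 -0.0724  0.052 ]]
face foot [[ 0.511  -0.072   0.012 ]
 [ 0.4658 -0.0644  0.012 ]] top screws [[ 0.5407 -0.0594  0.052 ]
 [ 0.488  -0.0609  0.052 ]]
top screws [[ 0.5404 -0.0585  0.052 ]
 [ 0.4881 -0.0604  0.052 ]] foot [[ 0.4907 -0.072   0.012 ]]
time_s: 39.6
tcp_pos: [0.522, -0.2323, 0.1009]
ee_rot: [0.696, 0.715, -0.048, 0.049]
wrist_force: [0.1, -0.7, -2.8]
opening: 0.394
gripper_force: 29.9
at [ 0.522  -0.2323  0.1009] q7 -0.07
5 x [0.0012, -0.0002, 0.0067] [-0.0001, 0.0, -0.0005] step 0.0068 deg 0.0
```

```bash
python3 -m creep '[[[0.0012,-0.0002,0.0067,0,0,0,-1],[0.0012,-0.0002,0.0067,0,0,0,-1],[0.0012,-0.0002,0.0067,0,0,0,-1],[0.0012,-0.0002,0.0067,0,0,0,-1],[0.0012,-0.0002,0.0067,0,0,0,-1],[0,0,0,0,0,0,-1],[0,0,0,0,0,0,-1],[0,0,0,0,0,0,-1],[0,0,0,0,0,0,-1]]]'
python3 -c "
from h import *
plan((.5212,-.231,.0645,1.7,1,-.137))"
```

```text
time_s: 40.35
tcp_pos: [0.5201, -0.2309, 0.0659]
ee_rot: [0.696, 0.715, -0.048, 0.048]
wrist_force: [0.1, -0.1, -1.3]
opening: 0.39
gripper_force: 30.0
at [ 0.5201 -0.2309  0.0659] q7 -0.11
1 x [0.0, 0.0011, 0.0014] [-0.0022, -0.0006, -0.0024] step 0.0018 deg 0.2
```

```bash
python3 -m creep '[[[0,0,0.0006,0,0,0,-1],[0,0,0,0,0,0,-1],[0,0,0,0,0,0,-1],[0,0,0,0,0,0,-0.15],[0,0,0,0,0,0,-0.1],[0,0,0,0,0,0,0.1],[0,0,0,0,0,0,0.3],[0,0,0,0,0,0,0.3],[0,0,0,0,0,0,0.3]]]'
python3 -m creep '[[[0,0,-0.01,0,0,0,0.3],[0,0,-0.02,0,0,0,0.3],[0,0,-0.025,0,0,0,0.3],[0,0,-0.025,0,0,0,0.3],[0,0,-0.025,0,0,0,0.3],[0,0,-0.025,0,0.03,0,0.3],[0,0,-0.025,0,0.03,0,0.3],[0,0,-0.025,0,0.03,0,0.3],[0,0,-0.025,0,0.03,0,0.3],[0,0,-0.025,0,0.017,0,0.3],[0,0,0,0,0,0,0.3],[0,0,0,0,0,0,0.3],[0,0,0,0,0,0,0.3],[0,0,0,0,0,0,0.3]]]'
python3 -c "
from h import *
c,a=snap('wrist','fin')
c2,b=snap('side','fin_s')
cv2.imwrite('pics/fin2.png',np.hstack([a[:330,150:470],cv2.resize(b[150:260,270:400],None,fx=3,fy=3,interpolation=3)]))"
```

```text
time_s: 41.1
tcp_pos: [0.5202, -0.2311, 0.0655]
ee_rot: [0.696, 0.715, -0.048, 0.048]
wrist_force: [0.2, 0.1, 0.1]
opening: 0.642
gripper_force: 0.0
time_s: 42.27
tcp_pos: [0.519, -0.2066, 0.2929]
ee_rot: [0.697, 0.717, -0.001, -0.002]
wrist_force: [-0.9, 0.2, -0.7]
opening: 0.652
gripper_force: 0.0
```

View pics/fin2.png

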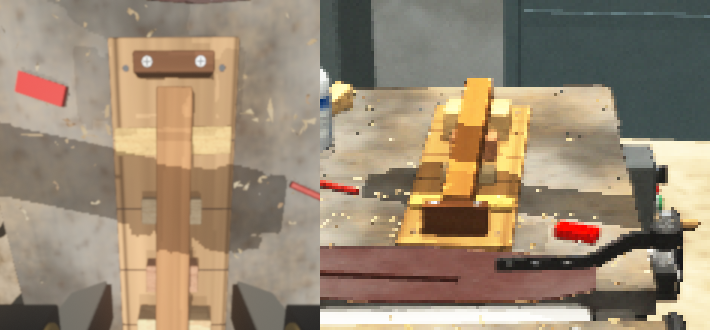

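The leg lies along the centre line on the packers. Its low end is at crop row 87, and the block's edge is at row 77. All the packers are still on their stations.

```bash
python3 -c "
from h import *
c=np.load('pics/fin.npz')
print('leg end',cast(c,[(155+150,87),(191+150,87)],.051).round(4),'block face top',cast(c,[(174+150,74)],.052).round(4),'foot',cast(c,[(174+150,77)],.012).round(4))
print('leg at v=240',cast(c,[(157+150,240),(189+150,240)],.072).round(4))
print('b',cast(c,[(142+150,210),(201+150,210)],.03).round(4),'f',cast(c,[(147+150,275),(198+150,275)],.042).round(4))"
```

```text
leg end [[ 0.4976 -0.0843  0.051 ]
 [ 0.5336 -0.0833  0.051 ]] block face top [[ 0.5162 -0.0721  0.052 ]] foot [[ 0.5163 -0.0697  0.012 ]]
leg at v=240 [[ 0.5029 -0.2379  0.072 ]
 [ 0.5373 -0.2369  0.072 ]]
b [[ 0.4832 -0.2151  0.03  ]
 [ 0.5522 -0.2131  0.03  ]] f [[ 0.4905 -0.2921  0.042 ]
 [ 0.5518 -0.2903  0.042 ]]
```

```bash
python3 -c "
from rig import arm
print(arm.hand_in())"
```

```text
the job is handed in; nothing more can be done
None
```

The sled is set up and handed in at about 42 s: the four packers lie in order on their stations, within about 4 mm of centre, and the leg blank is on top, sloping down to the stop block with an estimated 12–17 mm gap.

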